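# Show the jig part to the inspection camera

## Task

Turn the clamp knob on the checking jig until its arm is well clear of the black plastic part's foot, lift the part out and show it to the inspection camera: hold it in the air with the middle of its blade 12 cm straight in front of the lens, foot end down, tipped and turned so that one broad face looks squarely into the lens. Finish while holding it still there in the gripper; leave the cups, the trays and the spare part where they are and do not shift the camera.

Things in the scene. Friction and masses are not known exactly. Their poses are not given: they have to be found in the camera images.
- knob (a joint): clamp knob of the checking jig, rad, + = anticlockwise seen from above, free to turn either way to stops at +-1.75. At 0 its flat steel arm lies over the foot of the part and keeps it in; the arm is clear once turned past about 1 rad either way. Friction about 0.06 N m; it stays where it is left.
- knob_grip (a point): middle of the knob's black grip bar, on the knob's vertical axis, 65 mm above the table. The bar is 44 mm long (this point's y axis), 12 mm thick (its x axis), and reaches from 17 mm below this point to 15 mm above it. The steel arm, 14 mm wide and 8 mm thick, points along the point's -y to 50 mm from the axis, its top 24 mm below this point; the point turns with the knob.
- jig: checking jig screwed to the table: an aluminium base plate 100 x 200 x 16 mm with a slot between low steel walls that stand up to 36 mm above the table. Origin on the table under the middle of the slot; the slot runs along y, the base reaches from y = -80 to +120 mm; the knob's axis stands at x = 0, y = +85 mm.
- leaf_center (a point): centre, half-way up, of the blade of the black plastic part standing in the jig's slot. Blade 12 mm thick (x axis, normal to the two broad faces), 46 mm wide (y), 70 mm tall (z, up). A foot 14 mm high, 20 mm long sticks out at the bottom on the +y side, under the clamp arm. Two steel-lined bores; about 60 g.
- leaf: the same black part; origin under the middle of the blade, axes as leaf_center. In the jig its lower 20 mm are in the slot (1.5 mm play); the upper 50 mm stand free, the top edge 86 mm above the table.
- lens (a point): centre of the front glass of the inspection camera, a white box with a black barrel 34 mm across on a steel post. The camera looks along this point's -x axis: roughly towards the robot and 0.35 rad (20 degrees) downward. Its y axis is level. It stands 200 to 300 mm above the table, 85 mm in front of the post; the post is 374 mm tall, on a steel foot 120 mm square and 14 mm thick.
- focus (a point): the point on the camera's line of sight 120 mm in front of the glass (lens -x), same axes as lens. Nothing is there: it is where the blade's centre should be shown.
- cup1: clear plastic cup with a few black washers, 68 mm across the rim, 55 mm tall, beyond the left-hand work; origin under its middle. Leave alone.
- cup2: the same kind of cup on the right-hand side. Leave alone.
- tray1: clear square tray with washers, 60 x 60 x 34 mm, in the middle near the robot; origin under its middle. Leave alone.
- tray2: the same kind of tray, in the middle farther off. Leave alone.
- spare: another black part of the same shape, lying flat on the table, 12 mm high, in the middle between the trays; origin under the middle of its blade. Leave alone.
Mind the look-alikes: they are no part of the job. What is shaped like the leaf but blue is not meant.

How it is judged (in metres and radians):
On the way, in this order (a step that is already met when the one before it is completed fails the run):
1. the clamp arm is turned clear (knob past 1 rad either way) with the part still in the jig ((value of joint knob above 1 rad or value of joint knob below -1 rad) and distance between leaf_center and jig below 0.065 m), for 0.1 s.
2. the part is lifted out in the gripper (height (world z) of leaf_center above 0.11 m and contact force between the fingers and leaf above 1 N), for 0.1 s.
At the end, for the whole second after the job is handed in: Blade centre within 20 mm of the point 120 mm in front of the lens, a broad face square to the line of sight within 0.2 rad, its width level within 0.25 rad, foot down, at rest (20 mm/s, 0.15 rad/s), gripped by the fingers, not touching the jig (distance between leaf_center and focus below 0.02 m and angle between the x axis of leaf_center and the x axis of lens, either way round below 0.2 rad and angle between the y axis of leaf_center and the y axis of lens, either way round below 0.25 rad and angle between leaf_center's own z axis and vertical below 0.8 rad and linear speed of leaf below 0.02 m/s and angular speed of leaf below 0.15 rad/s and height (world z) of leaf_center above 0.13 m and contact force between the fingers and leaf above 1 N and contact force between leaf and jig below 0.2 N); the arm keeps its last pose, push and grip.
It fails at once if a cup, tray or the spare part moved by more than 30 mm (distance of any of cup1, cup2, tray1, tray2, spare from where it was at the start of the episode above 0.03 m).
It fails at once if the camera shifted by more than 10 mm (distance of lens from where it was at the start of the episode above 0.01 m).
It also fails if it takes over 51 s, if anything falls off the work surface, if the arm or the gripper's body presses on something with over 40 N, if the wrist force passes 120 N, or if a joint passes its speed limit or range.

## Robot

A 6-joint arm with a two-finger parallel gripper is mounted at the origin on the work surface. World frame = base frame: x ahead of the robot, y to its left, z up, the work surface at z = 0. Lengths are in mm, angles in rad, forces in N, time in s.
With the tool pointing down it reaches from about 375 to 975 mm from the base axis. Payload 3.8 kg.
Tool frame: the origin (TCP) lies at the very end of the fingers, on their centre line; the grasp point (between the pads) lies 19 mm behind it; z points along the fingers, y is the line along which they close (so a half turn about z gives the same grasp; the last joint's range is limited). The gripper opens to 85 mm and grips with 20 to 120 N. Pads are 22 mm wide; open, the fingers measure 114 mm over their backs; the gripper's body (76 mm by 85 mm) begins 54 mm behind the grasp point. The pads swing forward as they close: fully open they stand 13 mm farther back than shut.
Start: joints at [-1.216, 0.264, 1.604, -0, 1.274, -0.037], TCP at [257.745, -623.847, 231.28] pointing down, gripper open.
Joint ranges: [-2.63, 2.63], [-0.94, 2.18], [0.31, 2.57], [-1.31, 4.45], [0, 2.66], [-2.55, 2.55]. Speed limits (rad/s): [2.57, 2.57, 3.14, 3.14, 3.14, 3.14].

## Interface

Orientations are given as a 3x3 rotation matrix whose columns are the frame's x, y, z axes.
In Python, from plant import sense, read_camera, get_calibration, hand_in gives the robot as it stands.
- The arm moves only by the shell command python3 -m inch 'ROWS'. ROWS is JSON, a list of rows, each an object with "translation": the shift along the tool's x, y, z in cm, a list of three; "turn": the turn, a rotation vector about the tool's x, y, z in degrees, a list of three; "grip": the closure in counts, from 0 (fully open) to 255 (shut). In form: [{"translation": [tx, ty, tz], "turn": [ax, ay, az], "grip": grip}, ...]. A call has 1 to 5 rows; each row shifts and turns the commanded pose from where the row before left it, along the tool's axes as they then stand; what a row does not reach is not made up. A row lasts 1/12 s, in which the tool goes at most 41.7 mm and 7.16 degrees, less where a joint would pass 70% of its speed; a pose out of reach is approached as far as the arm can. A call with a gripper value outside its range is refused whole. The fingers move at their own pace and stop on an object; the grip force is fixed at half the most. Time passes only in rows, so rows that do not move let the fingers close. It gives the time, the measured TCP pose, the force, the opening and the grip force at its end, in the units of the state.
- sense(): the state, without advancing time (a new reading comes with each control period).
- read_camera(name): name is "scene" or "top"; returns (picture, depth): 480x640x3 uint8, red, green, blue; 480x640 float32, mm along the optical axis (not along the pixel's ray), 0 where there is no reading.
- get_calibration(name): a dict with "K" (3x3 intrinsics, pixels), "rvec" (rotation vector, rad) and "tvec" (3), from world to camera coordinates, as OpenCV has them. Camera axes: x right, y down, z forward; pixel columns grow to the right and rows downward; lengths in mm; the calibration is good to about 2 mm. A picture is of the moment at which its call begins. get_calibration takes no time and is no camera call.
- hand_in(): hands the job in; it is judged then, once.
The state is a dict: "clock": time; "joint_positions": joint angles; "joint_vel": joint speeds; "effort": joint torques, N m; "eef_pos": TCP position; "eef_rot": TCP orientation; "ft_force": force on the tool from outside, world axes, zero at the start; "torque": the same for the moment, N m; "opening": finger opening in mm; "grip_force": force on a finger pad.
Only numpy, scipy, OpenCV 4.12 (cv2) and the standard library are available. Lean on these libraries where they do the work, as an engineer would, in place of code of your own. Each camera call takes 0.05 s, during which the arm holds its last target. There are 200 camera calls.

## Working session

There is one attempt and no reset: what is moved stays moved. The work goes in short steps, Python scripts to look and compute and a shell command to move; the robot and the scene stay as the last step left them, time stands still between calls to the robot, and variables do not carry over. Pictures are saved under pics/ and viewed, at most 10 in all, crops included, and the job is handed in when it is done.

```bash
mkdir -p pics; cat > h.py <<'E'
import numpy as np,cv2
from plant import sense,read_camera,get_calibration
def cal(n):
    c=get_calibration(n);K=np.array(c["K"],float);R=cv2.Rodrigues(np.array(c["rvec"],float))[0];t=np.array(c["tvec"],float).reshape(3);return K,R,t
def ray(n,u,v):
    K,R,t=cal(n);return -R.T@t,R.T@np.linalg.inv(K)@np.array([u,v,1.])
def onz(n,u,v,z):
    o,d=ray(n,u,v);return o+d*(z-o[2])/d[2]
def cloud(n,D):
    K,R,t=cal(n);v,u=np.mgrid[:480,:640];p=np.stack([(u-K[0,2])/K[0,0]*D,(v-K[1,2])/K[1,1]*D,D],-1);return (p-t)@R
def proj(n,P):
    K,R,t=cal(n);p=K@(R@np.array(P,float)+t);return p[:2]/p[2]
E
python3 - <<'E'
from h import *
for n in("scene","top"):
    p,d=read_camera(n);cv2.imwrite(f"pics/{n}0.png",p[:,:,::-1]);np.savez(f"{n}0.npz",p=p,d=d)
    K,R,t=cal(n);print(n,K[0,0],-R.T@t,R[2],(d>0).mean())
E
```

```text
scene 504.14071783823346 [1373.34444657  236.56338598  881.83188812] [-0.73300866 -0.18203388 -0.65540977] 0.9941145833333334
top 467.3718001100859 [492.35663674  40.05757039 989.22355607] [ 0.0877605  -0.03982214 -0.99534531] 0.99615234375
```

View pics/scene0.png

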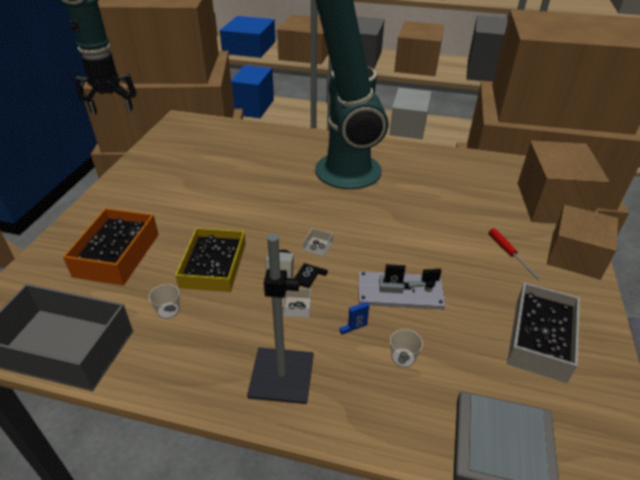

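View pics/top0.png

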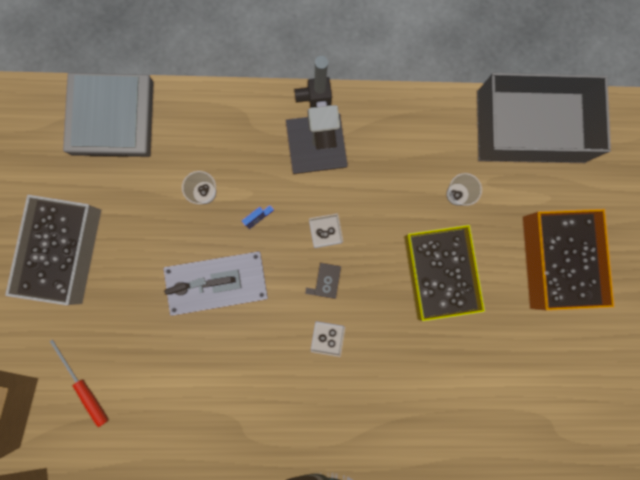

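The scene view shows the jig at (400,288), with the leaf at (395,272) and the knob at (431,276). The blue decoy is at (355,318) and the inspection camera's post at (278,300). In the top view the jig is at (215,283), the knob at (178,289) and the leaf at (220,281).

Candidates for the leaf, top view: black upright part in the jig (220,281); spare lying flat (327,280); blue part (258,216). I choose the black one in the jig and check it in a close crop.

```bash
python3 - <<'E'
from h import *
T=np.load("top0.npz");S=np.load("scene0.npz")
a=cv2.resize(T["p"][240:325,155:275],None,fx=6.6,fy=6.6,interpolation=cv2.INTER_CUBIC)[:290*2,:800]
b=cv2.resize(S["p"][225:320,240:450],None,fx=3.8,fy=3.8,interpolation=cv2.INTER_CUBIC)
cv2.imwrite("pics/ct.png",a[:,:,::-1]);cv2.imwrite("pics/cs.png",b[:,:,::-1])
# base plate corners from screws (z=16)
for uv in [(168,271),(257,256),(264,295),(174,309)]: print(onz("top",*uv,16))
for n,A,box in(("top",T,(240,325,155,275)),("scene",S,(255,315,350,450))):
    P=cloud(n,A["d"]);m=np.zeros((480,640),bool);m[box[0]:box[1],box[2]:box[3]]=1
    for lo,hi in((50,77),(78,92)):
        k=m&(P[...,2]>lo)&(P[...,2]<hi);q=P[k]
        lab,L=cv2.connectedComponents(k.astype(np.uint8))
        for i in range(1,lab):
            q=P[L==i]
            if len(q)>8:
                r=cv2.minAreaRect(q[:,:2].astype(np.float32));print(n,lo,len(q),q.mean(0).round(1),np.round(r[0],1),np.round(r[1],1),round(r[2],1),q[:,2].max().round(1))
P=cloud("top",T["d"])
for z in range(180,400,20):
    k=(P[...,2]>z)&(P[...,2]<z+20);k[:, :280]=0;k[:,360:]=0;k[:60]=0;k[170:]=0
    if k.any(): v,u=np.nonzero(k);print(z,k.sum(),P[k].min(0).round(),P[k].max(0).round(),u.mean().round(),v.mean().round())
E
```

```text
[522.35045848 325.27505744  16.        ]
[554.93666216 144.02533788  16.        ]
[474.52300083 128.08477258  16.        ]
[444.99426525 310.39784236  16.        ]
top 50 15 [505.8 188.2  63.7] [506.2 188.1] [ 2.5 11.8] 88.3 75.5
top 50 71 [486.1 287.7  68.3] [485.7 293. ] [ 9.7 44.3] 22.2 76.9
top 78 156 [502.6 210.1  84.3] [502.5 210.3] [12.  45.5] 9.9 87.9
top 78 12 [492.8 279.3  79. ] [492.8 279.1] [4.1 9.6] 89.6 80.3
top 78 46 [486.3 298.5  79.2] [486.4 297.2] [ 9.9 27.6] 20.1 80.8
scene 50 175 [509.  210.6  63.3] [509.3 210. ] [13.2 46.8] 0.1 76.8
scene 50 170 [493.7 293.1  63.5] [492.8 294.3] [10.2 45.1] 12.3 77.0
scene 50 176 [635.  152.2  64.6] [633.1 150.9] [14.8 46.3] 42.4 73.0
scene 78 116 [506.4 209.1  84.1] [504.6 210. ] [16.1 45.9] 7.3 89.8
scene 78 53 [490.1 293.8  79.7] [489.9 293. ] [12.6 42.1] 18.5 82.9
240 27 [713.  -5. 251.] [785.  43. 260.] 316.0 124.0
260 645 [710.  -6. 260.] [807.  65. 280.] 318.0 122.0
280 1171 [733.  -6. 280.] [819.  63. 300.] 320.0 107.0
300 68 [791.  15. 300.] [798.  33. 320.] 319.0 86.0
320 74 [791.  15. 321.] [798.  33. 340.] 319.0 80.0
340 82 [790.  16. 340.] [801.  33. 360.] 320.0 74.0
360 141 [791.  15. 360.] [803.  32. 375.] 321.0 65.0
```

View pics/ct.png

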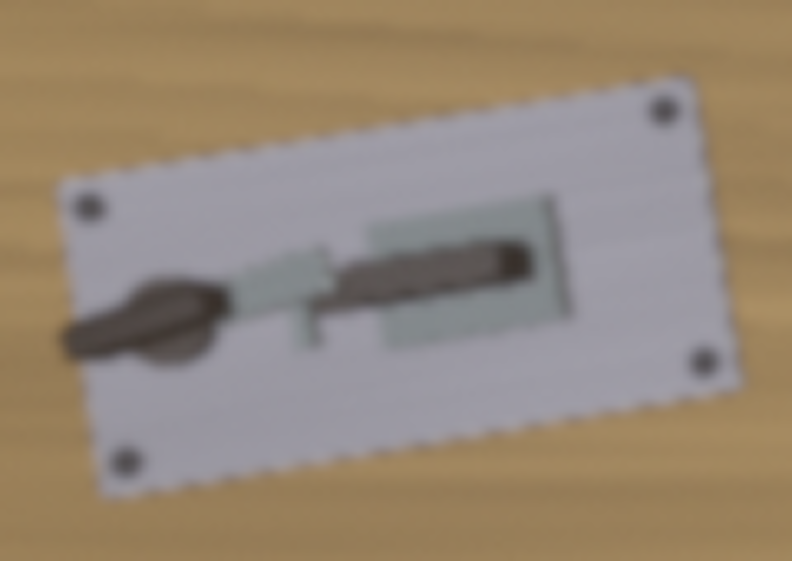

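View pics/cs.png

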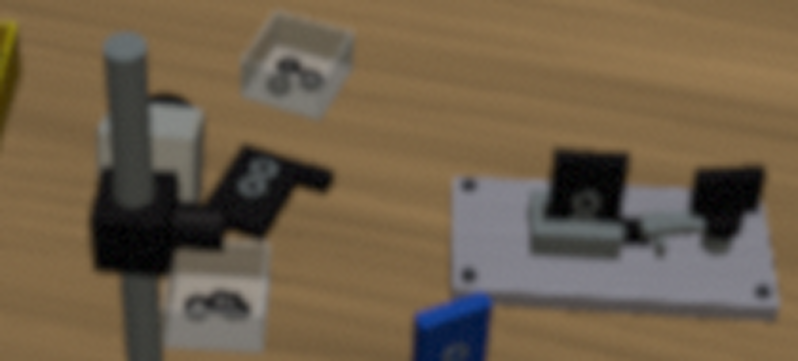

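The crops confirm the choice: the black leaf stands in the slot (crop px 430,275), its foot under the steel arm (280,285), and the knob bar is at (145,320). The spare lies flat and the blue decoy stands elsewhere. Next I measure the camera's barrel and box.

```bash
python3 - <<'E'
from h import *
D=[];I=[]
for i in range(6):
    p,d=read_camera("top");D.append(d);I.append(p)
D=np.median(D,0);p=np.mean(I,0);P=cloud("top",D);np.savez("top1.npz",p=p,d=D)
c=cv2.resize(p[55:180,270:370].astype(np.uint8),None,fx=4.6,fy=4.6,interpolation=cv2.INTER_CUBIC);cv2.imwrite("pics/lens.png",c[:,:,::-1])
g=p.min(2);m=(P[...,2]>225)&(P[...,2]<330);roi=np.zeros_like(m);roi[95:165,295:350]=1
W=m&roi&(g>130);B=m&roi&(g<90)
q=P[cv2.erode(W.astype(np.uint8),np.ones((3,3)))>0];print("white",len(q),q.mean(0).round(1))
cen=q.mean(0);A=np.c_[q[:,:2]-cen[:2],np.ones(len(q))];k=np.linalg.lstsq(A,q[:,2],rcond=None)[0];print("plane dz/dx,dy",k[:2])
for M in(W,B):
    q=P[M];r=cv2.minAreaRect(q[:,:2].astype(np.float32));print(np.round(r[0],1),np.round(r[1],1),r[2],len(q),q.min(0).round(),q.max(0).round())
for v in range(100,162,3):
    for nm,M in(("W",W),("B",B)):
        u=np.nonzero(M[v])[0]
        if len(u)>3:
            q=P[v,u];print(v,nm,u.min(),u.max(),q[0].round(),q[-1].round(),"max z",q[:,2].max().round(1),"mid",q[len(q)//2].round(1))
E
python3 -c "
from h import *
s=sense();print(s['eef_rot'],s['opening'],s['clock'])"
```

```text
white 559 [752.9  17.1 289.4]
plane dz/dx,dy [0.17348775 0.02262277]
[759.1  17.8] [46.1 44.3] 7.034300327301025 673 [734.  -6. 276.] [782.  40. 295.]
[751.7  28.8] [86.  57.4] 7.290257453918457 702 [710.  -4. 249.] [792.  62. 289.]
100 B 295 331 [785.  62. 275.] [786.   5. 276.] max z 286.5 mid [780.9  33.5 286.3]
103 W 318 324 [780.  25. 277.] [780.  16. 277.] max z 277.5 mid [779.9  20.8 277.5]
103 B 309 330 [782.  40. 270.] [785.   6. 265.] max z 277.2 mid [781.   30.2 274.4]
106 W 318 336 [775.  25. 277.] [769.  -2. 293.] max z 295.1 mid [769.   11.9 293.2]
106 B 309 315 [783.  40. 257.] [781.  30. 261.] max z 263.5 mid [780.4  34.8 263.1]
109 W 309 337 [763.  40. 294.] [766.  -4. 290.] max z 295.0 mid [763.8  18.1 294.2]
112 W 309 337 [759.  39. 293.] [761.  -4. 291.] max z 294.0 mid [759.7  18.  292.5]
115 W 309 337 [755.  39. 290.] [757.  -4. 289.] max z 292.4 mid [755.9  17.9 290. ]
118 W 310 337 [751.  38. 290.] [752.  -4. 288.] max z 290.7 mid [751.6  16.3 288.9]
121 W 310 338 [747.  38. 288.] [748.  -6. 286.] max z 289.2 mid [746.8  16.2 288.9]
124 W 310 338 [742.  38. 28
[... 204 characters left out ...]
 [738.2   4.6 273.1]
133 B 314 334 [736.  31. 265.] [736.  -1. 265.] max z 276.7 mid [732.2  15.7 275.9]
136 B 314 335 [732.  31. 261.] [733.  -2. 261.] max z 275.8 mid [727.9  14.  274.5]
139 B 315 335 [727.  29. 262.] [727.  -2. 263.] max z 272.9 mid [723.6  13.9 272.9]
142 B 315 335 [723.  29. 259.] [723.  -3. 262.] max z 271.7 mid [719.3  13.8 271.2]
145 B 315 335 [719.  29. 255.] [718.  -3. 261.] max z 270.3 mid [714.7  13.8 270.3]
148 B 316 328 [714.  28. 257.] [712.   9. 264.] max z 268.5 mid [711.1  18.3 265.9]
[[ 9.24233644e-01  3.81827382e-01 -1.44730912e-04]
 [ 3.81827408e-01 -9.24233605e-01  2.70721404e-04]
 [-3.03963274e-05 -3.05472059e-04 -9.99999953e-01]] 85.37656183469855 0.4
```

View pics/lens.png

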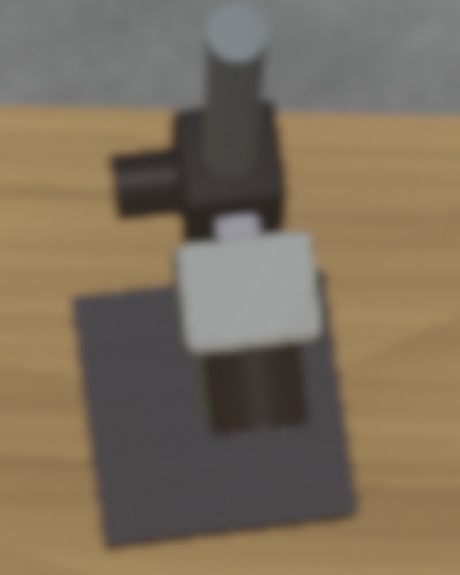

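The lens crop shows the box at (250,295) and the barrel front at about (258,430) of the crop. From this the lens is at about (716,14,252) with yaw about 7°, so the focus is at about (604,0.5,211). The knob is at about (488,291) with its bar at yaw about 19°; the leaf is at about (503.5,210) with yaw 9.7°. First I travel to above the knob.

```bash

for i in 1 2 3 4 5; do python3 -m inch '[{"translation":[2,-2.7,0],"turn":[0,0,0],"grip":0},{"translation":[2,-2.7,0],"turn":[0,0,0],"grip":0},{"translation":[2,-2.7,0],"turn":[0,0,0],"grip":0},{"translation":[2,-2.7,0],"turn":[0,0,0],"grip":0},{"translation":[2,-2.7,0],"turn":[0,0,0],"grip":0}]' | tail -c 400; done
python3 -m inch '[{"translation":[2,-2.7,0],"turn":[0,0,0],"grip":0},{"translation":[2,-2.7,0],"turn":[0,0,0],"grip":0},{"translation":[2,-2.7,0],"turn":[0,0,0],"grip":0},{"translation":[0,0,0],"turn":[0,0,-6],"grip":0},{"translation":[0,0,0],"turn":[0,0,-6],"grip":0}]'
cat > st.py <<'E'
from h import *
import sys
s=sense();R=np.array(s['eef_rot']);p=np.array(s['eef_pos'])
print('t',s['clock'],'p',p.round(1),'psi',np.degrees(np.arctan2(R[1,0],R[0,0])).round(2),'F',np.round(s['ft_force'],1),'open',round(s['opening'],1),'grip',round(s['grip_force'],1),'z',R[:,2].round(3),'j6',round(s['joint_positions'][5],2))
if len(sys.argv)>3: print('tool shift cm',(R.T@(np.array(list(map(float,sys.argv[1:4])))-p)/10).round(2))
E
python3 st.py 488 291 130
```

```text
clock: 0.82
eef_pos: [298.7, -459.5, 231.3]
eef_rot: [[0.924, 0.381, 0.0], [0.381, -0.924, -0.0], [0.0, 0.0, -1.0]]
ft_force: [0.7, -0.5, 0.9]
opening: 85.4
grip_force: 0.0
clock: 1.23
eef_pos: [339.6, -296.5, 231.5]
eef_rot: [[0.924, 0.381, 0.001], [0.381, -0.924, -0.0], [0.0, 0.001, -1.0]]
ft_force: [0.2, 0.1, -0.6]
opening: 85.7
grip_force: 0.0
clock: 1.65
eef_pos: [380.5, -133.5, 231.7]
eef_rot: [[0.924, 0.381, 0.001], [0.381, -0.924, -0.0], [0.001, 0.001, -1.0]]
ft_force: [1.0, -0.0, -0.1]
opening: 85.6
grip_force: 0.0
clock: 2.07
eef_pos: [421.4, 29.7, 231.8]
eef_rot: [[0.924, 0.382, 0.001], [0.382, -0.924, -0.0], [0.001, 0.001, -1.0]]
ft_force: [0.1, -0.3, 0.5]
opening: 85.6
grip_force: 0.0
clock: 2.48
eef_pos: [462.2, 192.8, 231.6]
eef_rot: [[0.924, 0.382, 0.001], [0.382, -0.924, 0.0], [0.001, 0.0, -1.0]]
ft_force: [0.2, 0.5, -0.8]
opening: 85.4
grip_force: 0.0
clock: 2.9
eef_pos: [486.8, 290.8, 231.1]
eef_rot: [[0.82, 0.572, -0.0], [0.572, -0.82, 0.0], [-0.0, -0.0, -1.0]]
ft_force: [0.8, -1.3, -0.1]
opening: 85.3
grip_force: 0.0
t 2.9 p [486.8 290.8 231.1] psi 34.89 F [ 0.8 -1.3 -0.1] open 85.3 grip 0.0 z [-0.  0. -1.] j6 1.46
tool shift cm [ 0.11  0.06 10.11]
```

```bash

for i in 1 2; do python3 -m inch '[{"translation":[0,0,0.5],"turn":[0,0,-7],"grip":0},{"translation":[0,0,0.5],"turn":[0,0,-7],"grip":0},{"translation":[0,0,0.5],"turn":[0,0,-7],"grip":0},{"translation":[0,0,0.5],"turn":[0,0,-7],"grip":0},{"translation":[0,0,0.5],"turn":[0,0,-7],"grip":0}]' >/dev/null; done
python3 -m inch '[{"translation":[0,0,2.5],"turn":[0,0,-4],"grip":0},{"translation":[0,0,2.5],"turn":[0,0,0],"grip":0},{"translation":[0,0,0],"turn":[0,0,0],"grip":0}]'>/dev/null
python3 st.py 488 291 52
python3 - <<'E'
from h import *
p,d=read_camera("scene");c=cv2.resize(p[190:320,330:470],None,fx=4.4,fy=4.4,interpolation=cv2.INTER_CUBIC);cv2.imwrite("pics/k1.png",c[:,:,::-1])
E
```

```text
t 3.9833 p [483.2 286.9 126.3] psi 108.44 F [-1.7 -0.5 -0.6] open 85.4 grip 0.0 z [-0.008 -0.004 -1.   ] j6 0.17
tool shift cm [0.25 0.65 7.43]
```

View pics/k1.png

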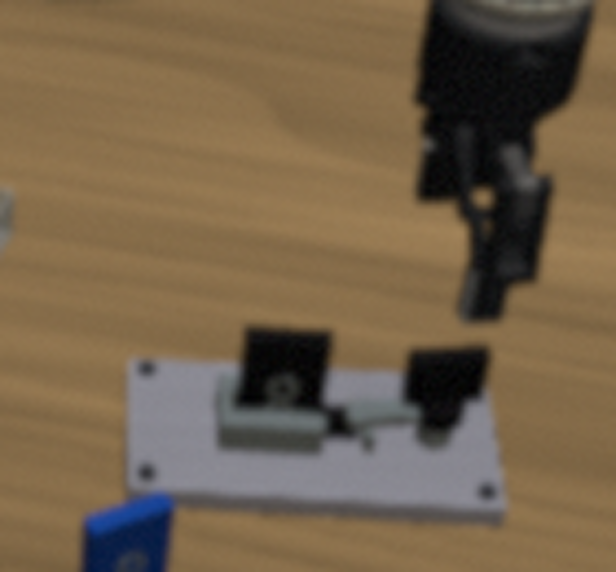

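The gripper hangs above the knob, fingers straddling fore and aft of the bar (crop px 447,375). I descend and grip.

```bash

python3 -m inch '[{"translation":[0.25,0.5,1.5],"turn":[0,0,0],"grip":0},{"translation":[0,0,1.5],"turn":[0,0,0],"grip":0},{"translation":[0,0,1.5],"turn":[0,0,0],"grip":0},{"translation":[0,0,1.5],"turn":[0,0,0],"grip":0},{"translation":[0,0,1.2],"turn":[0,0,0],"grip":0}]'>/dev/null
python3 st.py 488 291 52
for i in 1 2; do python3 -m inch '[{"translation":[0,0,0],"turn":[0,0,0],"grip":255},{"translation":[0,0,0],"turn":[0,0,0],"grip":255},{"translation":[0,0,0],"turn":[0,0,0],"grip":255},{"translation":[0,0,0],"turn":[0,0,0],"grip":255}]'>/dev/null; python3 st.py; done
```

```text
t 4.45 p [491.5 293.2  60.1] psi 108.44 F [ 0.9 -0.2 -0.3] open 85.5 grip 0.0 z [ 0.002  0.001 -1.   ] j6 0.17
tool shift cm [-0.1  -0.4   0.81]
t 4.7833 p [491.7 293.2  60.8] psi 108.44 F [-0.4  0.1 -0.3] open 38.6 grip 0.0 z [ 0.002  0.001 -1.   ] j6 0.17
t 5.1167 p [489.  292.3  60.3] psi 108.45 F [-7.  -1.8  9.5] open 11.1 grip 60.4 z [-0.003 -0.001 -1.   ] j6 0.17
```

```bash

for i in 1 2; do python3 -m inch '[{"translation":[0,0,0],"turn":[0,0,-6],"grip":255},{"translation":[0,0,0],"turn":[0,0,-6],"grip":255},{"translation":[0,0,0],"turn":[0,0,-6],"grip":255},{"translation":[0,0,0],"turn":[0,0,-6],"grip":255},{"translation":[0,0,0],"turn":[0,0,-6],"grip":255}]' >/dev/null; python3 st.py;done
python3 -m inch '[{"translation":[0,0,0],"turn":[0,0,-6],"grip":255},{"translation":[0,0,0],"turn":[0,0,-6],"grip":255},{"translation":[0,0,0],"turn":[0,0,0],"grip":255},{"translation":[0,0,0],"turn":[0,0,0],"grip":255}]' >/dev/null; python3 st.py
python3 - <<'E'
from h import *
p,d=read_camera("scene");c=cv2.resize(p[190:320,330:470],None,fx=4.4,fy=4.4,interpolation=cv2.INTER_CUBIC);cv2.imwrite("pics/k2.png",c[:,:,::-1])
E
```

```text
t 5.5333 p [489.9 292.9  60.4] psi 138.72 F [-4.1  0.   6.1] open 10.4 grip 60.0 z [-0.001  0.    -1.   ] j6 -0.36
t 5.95 p [490.3 293.8  60.4] psi 168.7 F [-3.7  3.3  3.3] open 10.3 grip 59.7 z [-0.     0.002 -1.   ] j6 -0.88
t 6.2833 p [490.3 294.2  60.4] psi -179.56 F [-4.1  4.1  3.2] open 10.8 grip 59.7 z [-0.     0.003 -1.   ] j6 -1.08
```

View pics/k2.png

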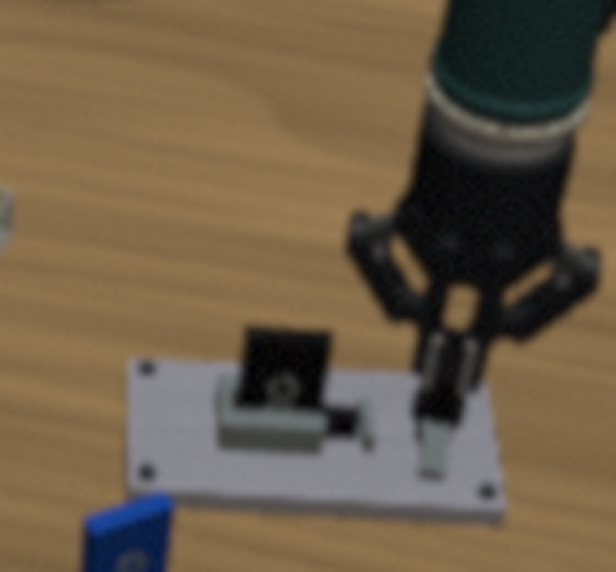

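The arm now points toward the camera (crop px 432,450), clear of the foot, at about 1.4 rad. I release with a partial opening, lift and go to the leaf.

```bash

python3 -m inch '[{"translation":[0,0,0],"turn":[0,0,0],"grip":150},{"translation":[0,0,0],"turn":[0,0,0],"grip":150},{"translation":[0,0,0],"turn":[0,0,0],"grip":150}]' >/dev/null; python3 st.py
python3 -m inch '[{"translation":[0,0,-1.5],"turn":[0,0,0],"grip":150},{"translation":[0,0,-2],"turn":[0,0,0],"grip":150},{"translation":[0,0,-2],"turn":[0,0,0],"grip":150},{"translation":[0,0,-2],"turn":[0,0,0],"grip":150}]' >/dev/null
for i in 1 2; do python3 -m inch '[{"translation":[0,0,0],"turn":[0,0,7],"grip":0},{"translation":[0,0,0],"turn":[0,0,7],"grip":0},{"translation":[0,0,0],"turn":[0,0,7],"grip":0},{"translation":[0,0,0],"turn":[0,0,7],"grip":0},{"translation":[0,0,0],"turn":[0,0,7],"grip":0}]' >/dev/null; done
python3 -m inch '[{"translation":[0,0,0],"turn":[0,0,5.5],"grip":0},{"translation":[0,0,0],"turn":[0,0,5.5],"grip":0},{"translation":[0,0,0],"turn":[0,0,0],"grip":0}]' >/dev/null; python3 st.py 503.5 210 130
```

```text
t 6.5833 p [490.8 292.6  59.5] psi -179.54 F [0.2 0.6 0.2] open 35.0 grip 0.0 z [ 0.001 -0.    -1.   ] j6 -1.08
t 8.0 p [490.7 292.4 134.2] psi 99.3 F [ 0.1  0.1 -0.3] open 85.3 grip 0.0 z [ 0. -0. -1.] j6 0.33
tool shift cm [-8.34 -0.07  0.43]
```

```bash

python3 -m inch '[{"translation":[-2.8,0,0],"turn":[0,0,0],"grip":0},{"translation":[-2.8,0,0],"turn":[0,0,0],"grip":0},{"translation":[-2.75,-0.07,0],"turn":[0,0,0],"grip":0},{"translation":[0,0,0],"turn":[0,0,0],"grip":0}]' >/dev/null; python3 st.py 503.5 210 50
python3 -m inch '[{"translation":[0,0,2],"turn":[0,0,0],"grip":0},{"translation":[0,0,2],"turn":[0,0,0],"grip":0},{"translation":[0,0,2],"turn":[0,0,0],"grip":0},{"translation":[0,0,2],"turn":[0,0,0],"grip":0},{"translation":[0,0,0.4],"turn":[0,0,0],"grip":0}]' >/dev/null; python3 st.py 503.5 210 50
for i in 1 2; do python3 -m inch '[{"translation":[0,0,0],"turn":[0,0,0],"grip":255},{"translation":[0,0,0],"turn":[0,0,0],"grip":255},{"translation":[0,0,0],"turn":[0,0,0],"grip":255},{"translation":[0,0,0],"turn":[0,0,0],"grip":255},{"translation":[0,0,0],"turn":[0,0,0],"grip":255}]'>/dev/null; python3 st.py; done
```

```text
t 8.3333 p [503.8 206.3 134. ] psi 99.47 F [ 0.2 -0.1 -0. ] open 85.6 grip 0.0 z [-0.    -0.002 -1.   ] j6 0.18
tool shift cm [0.39 0.03 8.4 ]
t 8.75 p [500.9 209.4  46.9] psi 99.56 F [-2.  -0.7 -1. ] open 85.2 grip 0.0 z [-0.006 -0.002 -1.   ] j6 0.18
tool shift cm [ 0.02  0.26 -0.32]
t 9.1667 p [504.7 210.6  51.7] psi 99.47 F [-0.4  0.4 -0.5] open 25.7 grip 0.0 z [ 0.002  0.001 -1.   ] j6 0.18
t 9.5833 p [504.3 210.4  51.3] psi 99.45 F [-0.3  0.2  6.4] open 11.3 grip 59.0 z [ 0.001  0.001 -1.   ] j6 0.18
```

Gripped. I lift slowly out of the slot, then raise it.

```bash

python3 -m inch '[{"translation":[0,0,-0.5],"turn":[0,0,0],"grip":255},{"translation":[0,0,-0.8],"turn":[0,0,0],"grip":255},{"translation":[0,0,-0.8],"turn":[0,0,0],"grip":255},{"translation":[0,0,-0.8],"turn":[0,0,0],"grip":255},{"translation":[0,0,-0.8],"turn":[0,0,0],"grip":255}]' >/dev/null; python3 st.py
for i in 1 2; do python3 -m inch '[{"translation":[0,0,-2],"turn":[0,0,0],"grip":255},{"translation":[0,0,-2],"turn":[0,0,0],"grip":255},{"translation":[0,0,-2],"turn":[0,0,0],"grip":255},{"translation":[0,0,-2],"turn":[0,0,0],"grip":255},{"translation":[0,0,-1],"turn":[0,0,0],"grip":255}]' >/dev/null; done; python3 st.py
python3 - <<'E'
from h import *
p,d=read_camera("scene");c=cv2.resize(p[150:320,330:490],None,fx=3.5,fy=3.5,interpolation=cv2.INTER_CUBIC);cv2.imwrite("pics/l1.png",c[:,:,::-1])
E
```

```text
t 10.0 p [503.7 210.2  88.3] psi 99.44 F [-0.1  0.3  0.5] open 11.1 grip 58.4 z [ 0.  0. -1.] j6 0.18
t 10.8333 p [504.6 210.5 270.3] psi 99.45 F [ 0.5 -0.5  0.2] open 11.1 grip 58.4 z [ 0.004  0.001 -1.   ] j6 0.18
```

View pics/l1.png

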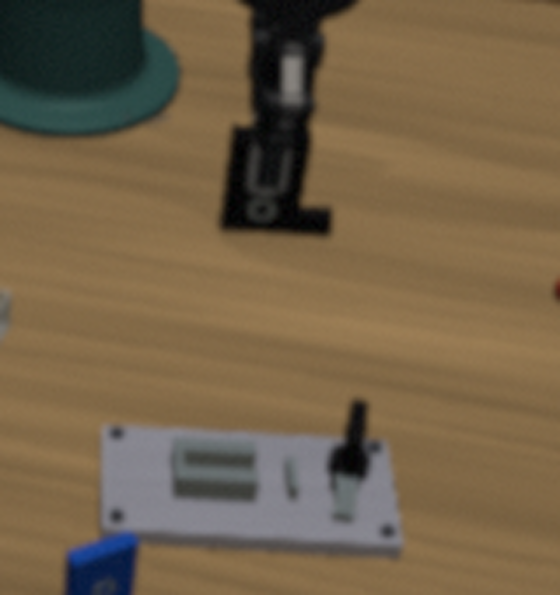

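The leaf hangs in the gripper (crop px 265,180), foot toward +y, and the jig slot is empty. Next I tilt, then travel.

```bash

python3 -m inch '[{"translation":[0,0,0],"turn":[0,0,2.5],"grip":255},{"translation":[0,0,0],"turn":[-5,0,0],"grip":255},{"translation":[0,0,0],"turn":[-5,0,0],"grip":255},{"translation":[0,0,0],"turn":[-5,0,0],"grip":255},{"translation":[0,0,0],"turn":[-5,0,0],"grip":255}]' >/dev/null
python3 -m inch '[{"translation":[0,0,0],"turn":[0,0,0],"grip":255},{"translation":[0,0,0],"turn":[0,0,0],"grip":255}]' >/dev/null
python3 st.py 604 0.5 211; python3 -c "from h import *;print(np.round(sense()['eef_rot'],3))"
```

```text
t 11.4667 p [501.6 209.8 265.5] psi 97.01 F [-0.4 -0.2 -1. ] open 11.5 grip 58.8 z [ 0.336  0.041 -0.941] j6 0.34
tool shift cm [-22.02   5.31   7.72]
[[-0.122  0.934  0.336]
 [ 0.993  0.115  0.041]
 [-0.001  0.338 -0.941]]
```

```bash

for i in 1 2; do python3 -m inch '[{"translation":[-2.2,0.5,0.75],"turn":[0,0,0],"grip":255},{"translation":[-2.2,0.5,0.75],"turn":[0,0,0],"grip":255},{"translation":[-2.2,0.5,0.75],"turn":[0,0,0],"grip":255},{"translation":[-2.2,0.5,0.75],"turn":[0,0,0],"grip":255},{"translation":[-2.2,0.5,0.75],"turn":[0,0,0],"grip":255}]' >/dev/null; done
python3 -m inch '[{"translation":[0,0,0],"turn":[0,0,0],"grip":255},{"translation":[0,0,0],"turn":[0,0,0],"grip":255},{"translation":[0,0,0],"turn":[0,0,0],"grip":255}]' >/dev/null
python3 st.py 604 0.5 211
python3 - <<'E'
from h import *
p,d=read_camera("scene");c=cv2.resize(p[150:330,210:390],None,fx=3.2,fy=3.2,interpolation=cv2.INTER_CUBIC);cv2.imwrite("pics/f1.png",c[:,:,::-1]);np.savez("f1.npz",p=p,d=d)
print(proj("scene",[604,.5,211]),proj("scene",[716,14,252]))
R=np.array(sense()['eef_rot']);t=np.array(sense()['eef_pos'])
D=np.median([read_camera("scene")[1] for _ in range(5)],0);P=cloud("scene",D)
# points near blade's camera-side face, in tool coords
q=(P.reshape(-1,3)-t)@R
k=(abs(q[:,1]-6)<9)&(abs(q[:,0])<60)&(abs(q[:,2])<60)&(q[:,2]>8);q=q[k]
print(len(q),q.min(0),q.max(0));print("y med",np.median(q[:,1]))
for z in(10,15,20,25,30,35,40):
    s=q[abs(q[:,2]-z)<2.5]
    if len(s):print(z,len(s),np.percentile(s[:,0],[2,98]).round(1),np.median(s[:,1]).round(1))
E
```

```text
t 12.55 p [6.030e+02 3.000e-01 2.138e+02] psi 96.9 F [-0.  -0.3 -0.9] open 10.9 grip 58.8 z [ 0.338  0.042 -0.94 ] j6 -0.25
tool shift cm [ 0.   -0.    0.29]
[294.79547862 236.20777083] [284.54641179 257.80397105]
347 [-22.18718883  -2.87510966   8.09849352] [43.19077692  8.03925023 36.95157747]
y med 5.598460596873802
10 46 [-21.9  22.2] 5.6
15 54 [-21.6  22.3] 5.7
20 69 [-21.  42.] 5.8
25 69 [-20.9  42.5] 5.7
30 67 [-21.5  41.8] 5.6
35 42 [-13.3  42.2] 5.1
```

View pics/f1.png

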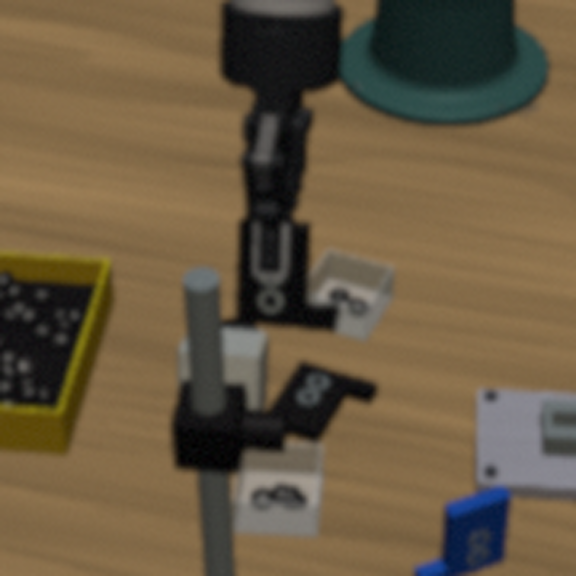

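The blade is centred on the TCP to within about 1 mm (crop px 270,275), square to the camera and foot down. I trim 3 mm, settle and hand in.

```bash

python3 -m inch '[{"translation":[0,0,0.25],"turn":[0,0,0],"grip":255},{"translation":[0,0,0],"turn":[0,0,0],"grip":255},{"translation":[0,0,0],"turn":[0,0,0],"grip":255},{"translation":[0,0,0],"turn":[0,0,0],"grip":255},{"translation":[0,0,0],"turn":[0,0,0],"grip":255}]' >/dev/null
python3 st.py 604 0.5 211; python3 -c "from plant import *;print(max(map(abs,sense()['joint_vel'])));print(hand_in())"
```

```text
t 13.2667 p [603.1   0.7 211.6] psi 96.96 F [ 0.6  1.  -1.3] open 11.0 grip 58.8 z [ 0.34   0.041 -0.94 ] j6 -0.25
tool shift cm [-0.03  0.06  0.08]
0.0020084880203968983
the job is handed in; nothing more can be done
None
```

The job is handed in at about 13 s: I turned the clamp to about 1.4 rad, lifted the part out, and held it still with the blade centre about 1 mm from the focus point I measured; `hand_in()` returned no verdict.

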